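Find the loose clamp nut and mark its station

ROBOT

A 6-joint arm with a two-finger parallel gripper is mounted at the origin on the work surface. World frame = base frame: x ahead of the robot, y to its left, z up, the work surface at z = 0. Lengths are in m, angles in rad, forces in N, time in s.
With the tool pointing down it reaches from about 0.275 to 0.875 m from the base axis. Payload 12.5 kg.
Tool frame: the origin (TCP) lies between the finger pads; the fingertips stand finger_overhang ahead of it and the grasp point (between the pads) is the TCP (finger_overhang is the distance from the TCP to the fingertips, in m); y points along the fingers, z is the direction in which the jaws open and shut, and the axes are right-handed (so a half turn about y gives the same grasp; the last joint's range is limited). The gripper opens to 85 mm and grips with 20 to 120 N. Pads are 22 mm wide; open, the fingers measure 114 mm over their backs; the gripper's body (76 mm by 85 mm) begins 54 mm behind the grasp point. The pads swing forward as they close: fully open they stand 13 mm farther back than shut.
Start: joints at [1.051, 0.351, 1.652, -0, 1.139, -0.085], TCP at [0.232, 0.499, 0.25] pointing down, gripper open.
Joint ranges: [-2.75, 2.75], [-0.79, 2.1], [0.01, 2.65], [-1.57, 4.71], [0.07, 3.14], [-2.87, 2.87]. Speed limits (rad/s): [2.22, 2.22, 2.79, 3.14, 3.14, 3.14].

INTERFACE

Orientations are given as a unit quaternion [x, y, z, w].
In Python, from rig import * gives the robot as it stands. The module is installed in compiled form; this text tells all that it offers.
- The arm moves only by the tool carry_out, never from a script. Its argument "increments" is text: rows parted by semicolons, each of 7 numbers parted by spaces: the finger opening in cm, from 0 to 8.54, then the shift along the tool's x, y, z in cm, then the turn, a rotation vector about the tool's x, y, z in degrees. In form: fingers x y z rx ry rz; .... A call has 1 to 10 rows; each row shifts and turns the pose as measured when the row begins, along the tool's axes as they then stand; what a row does not reach is not made up. A row lasts 1/10 s, in which the tool goes at most 50 mm and 8.59 degrees, less where a joint would pass 70% of its speed; a pose out of reach is approached as far as the arm can. A call is refused whole if a number of a shift passes 5 or a number of a turn 8.59, either way. A call with a gripper value outside its range is refused whole. The fingers move at their own pace and stop on an object; "newtons" is the grip in N (left out, the last holds). Time passes only in rows, so rows that do not move let the fingers close. It gives the time, the measured TCP pose, the force and the opening at its end, in the units of the state.
- read_state(): the state, without advancing time (a new reading comes with each control period).
- read_camera(name): name is "scene" or "top" or "wrist"; returns the picture (420x560x3 uint8, blue, green, red); there is no depth.
- camera_model(name): a dict with "vfov" (degrees; the focal length in pixels is half the picture's height over the tangent of half this angle, whatever the lens; pixels are square), "cx", "cy" (the principal point, pixels), "dist" ([k1, k2, p1, p2, k3] as OpenCV has them; the pictures are not rectified), "T" (4x4, takes a point from camera to world coordinates). Camera axes: x right, y up, looking along -z (the intrinsics and any distortion apply to the point x, -y, -z); pixel columns grow to the right and rows downward; lengths in m; the calibration is good to about 2 mm. A picture is of the moment at which its call begins: read the wrist's pose just before it. camera_model takes no time and is no camera call; for the wrist camera it gives the pose at the moment of the call.
- hand_in(): hands the job in, once; it reports no verdict.
Trained networks look in the newest picture that a camera, given by its name, has taken for a name from the list of things; names that differ only in an ending like _2 or _b are one class to them, and where a whole thing is asked for, a point or a joint stands for the part that bears it (a point fixed in the world has none). Each returns a list of dicts, best first, with "p" (0 to 1); they miss things now and then, are a little off and sometimes report something else, mostly with a low value. They report only what shows in the picture. A call takes as long as a camera call.
- cut_out(camera, query): "mask" (420x560 bool, what is visible of it) and "bbox" ([left, top, right, bottom] in pixels, round what is visible of it).
The state is a dict: "time": time; "joint_positions": joint angles; "joint_velocities": joint speeds; "tau": joint torques, N m; "tcp_pos": TCP position; "orientation": TCP orientation; "contact_force": force on the tool from outside, world axes, zero at the start; "moment": the same for the moment, N m; "opening": finger opening in m.
Only numpy, scipy, OpenCV 4.12 (cv2) and the standard library are available. Lean on these libraries where they do the work, as an engineer would, in place of code of your own. Each camera call takes 0.05 s, during which the arm holds its last target. There are 200 camera calls.

TASK

On each of the two clamping stations a T-bar nut holds a strap down, and one of the two nuts has been left loose. Try the nuts clockwise until you have found the one that gives, and turn that one on by about a twelfth of a turn. Then stand the aluminium marker pin upright in the middle of the round black pad on that same station and let go of it.

Things in the scene. Friction and masses are not known exactly. Their poses are not given: they have to be found in the camera images.
- clamp_a: one of two identical fixed clamping stations: dark steel plate 190 x 90 x 15 mm (x, y, z) with an aluminium workpiece under a steel strap, and a round black pad 60 mm across centred at x = -60 mm, y = 0, its top at z = 18 mm. Origin: centre of the plate's underside; z up, x along the plate towards the workpiece end. The nut's vertical axis is at x = +30 mm, y = 0.
- clamp_b: the other station, same as clamp_a in every size, offset and axis. On both, the strap (95 x 32 mm, along x, centred on the nut) has its top at z = 50 mm and the workpiece (45 x 65 mm, centred at x = +68 mm) at 40 mm; the nut's crossbar lies along the station's x at the start.
- nut_a (a joint): turn (rad) of the T-bar nut on clamp_a: 0 at start, grows clockwise from above, stays where left, never rises. Dark crossbar 60 mm long, 14 mm thick, z = 58 to 88 mm, centred on the axis: grip its long sides from above.
- nut_b (a joint): the same for the like nut on clamp_b. One of the two (it cannot be seen which) is loose: it turns at about 0.1 N m and freely for 1.5 rad clockwise. The other is tight: it holds against 4 N m and practically does not move.
- marker: loose aluminium marker pin, 90 g, standing upright between the stations: a disc foot 40 mm across and 9 mm high with a round stem 18 mm across rising to 62 mm. Origin at the centre of its underside, z up along the stem. (A shorter plain steel dowel and a steel collet farther off have no disc foot and are not it.)

How it is judged:
On the way:
1. the loose nut (the only one that can turn) has been turned clockwise by at least 0.3 rad (17 degrees), before the marker is on its station's pad (((value of joint nut_a above 0.3 rad and not (x of marker in the frame of clamp_a between -0.075 and -0.045 m and y of marker in the frame of clamp_a between -0.015 and 0.015 m and z of marker in the frame of clamp_a between 0.013 and 0.023 m)) or (value of joint nut_b above 0.3 rad and not (x of marker in the frame of clamp_b between -0.075 and -0.045 m and y of marker in the frame of clamp_b between -0.015 and 0.015 m and z of marker in the frame of clamp_b between 0.013 and 0.023 m)))), for 0.2 s.
At the end, for the whole second after the job is handed in: Loose nut at least 0.3 rad clockwise of its start; marker at rest, upright within 10 degrees, foot down on the pad (5 mm) of the loose nut's station, within 15 mm of the pad's centre along the station's x and y (((value of joint nut_a above 0.3 rad and x of marker in the frame of clamp_a between -0.075 and -0.045 m and y of marker in the frame of clamp_a between -0.015 and 0.015 m and z of marker in the frame of clamp_a between 0.013 and 0.023 m) or (value of joint nut_b above 0.3 rad and x of marker in the frame of clamp_b between -0.075 and -0.045 m and y of marker in the frame of clamp_b between -0.015 and 0.015 m and z of marker in the frame of clamp_b between 0.013 and 0.023 m)) and angle between marker's own z axis and vertical below 0.17 rad and linear speed of marker below 0.02 m/s); the robot touches nothing.
It also fails if it takes over 53 s, if anything falls off the work surface, if the arm or the gripper's body presses on something with over 40 N, if the wrist force passes 120 N, or if a joint passes its speed limit or range.

## Working session

There is one attempt and no reset: what is moved stays moved. The work goes in short steps, Python scripts to look and compute and a tool call to move; the robot and the scene stay as the last step left them, time stands still between calls to the robot, and variables do not carry over. Pictures are saved under pics/ and viewed, about 8 in all and at most 12, crops included, and the job is handed in when it is done.

Besides the shell and the picture viewer there is one more tool, called as a command line: name --argument value ..., lists and objects as JSON in quotes. carry_out: Moves the arm, as the interface text tells. Its arguments: {"type":"object","properties":{"increments":{"type":"string"},"newtons":{"type":"number"}},"required":["increments"]}

```bash
mkdir -p pics; cat > h.py <<'E'
from rig import *
import numpy as np, cv2
from scipy.spatial.transform import Rotation as R
def K(m):
    f=210/np.tan(np.radians(m['vfov'])/2); return np.array([[f,0,m['cx']],[0,f,m['cy']],[0,0,1.]])
def ray(m,uv):
    p=cv2.undistortPoints(np.array([[uv]],float),K(m),np.array(m['dist'],float))[0,0]
    T=np.array(m['T']); d=T[:3,:3]@np.array([p[0],-p[1],-1.]); return T[:3,3],d/np.linalg.norm(d)
def onz(m,uv,z):
    o,d=ray(m,uv); return o+d*(z-o[2])/d[2]
def proj(m,P):
    T=np.array(m['T']); q=(np.atleast_2d(P)-T[:3,3])@T[:3,:3]; q=q*[1,-1,-1]
    return cv2.projectPoints(q,np.zeros(3),np.zeros(3),K(m),np.array(m['dist'],float))[0][:,0]
E
python3 - <<'E'
from h import *
s=read_state(); print(s)
ims=[]
for c in ['scene','top']:
    im=read_camera(c); ims.append(im); cv2.imwrite(f'pics/{c}0.png',im); m=camera_model(c); print(c,m)
    for q in ['clamp_a','nut_a','marker']:
        for d in cut_out(c,q):
            ys,xs=np.nonzero(d['mask']); print(c,q,round(d['p'],2),d['bbox'],xs.mean().round(1),ys.mean().round(1),len(xs))
E
```

```text
{'time': 0.0, 'joint_positions': array([ 1.05142792e+00,  3.51276040e-01,  1.65240841e+00,  3.73499356e-06,
        1.13912117e+00, -8.46218745e-02]), 'joint_velocities': array([2.50468113e-04, 6.45213041e-04, 1.53179829e-03, 4.99551466e-05,
       1.07997992e-03, 7.66418357e-04]), 'tau': array([-5.66427243e-04, -5.06108057e+01, -2.91404289e+01, -1.32905416e-04,
        4.53132714e-03, -4.56682005e-05]), 'tcp_pos': array([0.23148343, 0.49857603, 0.24974257]), 'orientation': array([ 0.6908755 , -0.15262771,  0.15237032, -0.69005733]), 'contact_force': array([ 0.07336506, -0.26544951, -0.03842473]), 'moment': array([ 0.0258068 , -0.0122568 , -0.00733538]), 'opening': 0.08525423882593014}
scene {'vfov': 51.39556418231675, 'cx': 283.512734337197, 'cy': 208.7062915477689, 'dist': array([-0.03308196,  0.        ,  0.        ,  0.        ,  0.        ]), 'T': array([[ 0.60006154, -0.54744718,  0.58329044,  1.00140448],
       [ 0.7999423 ,  0.40672781, -0.44120835, -0.34189224],
       [ 0.00429783,  0.73135085,  0.68198787,  0.57507852],
       [ 0.        ,  0.        ,  0.        ,  1.  
[... 564 characters left out ...]
.59377024e-01,  9.53639263e-01, -2.55286351e-01,
         4.23001893e-01],
       [-9.87217638e-01,  1.53812674e-01, -4.17492140e-02,
        -1.28801891e-02],
       [-5.47413380e-04,  2.58677054e-01,  9.65963706e-01,
         7.38583570e-01],
       [ 0.00000000e+00,  0.00000000e+00,  0.00000000e+00,
         1.00000000e+00]])}
top clamp_a 0.69 [126.2, 181.0, 194.3, 283.0] 160.5 231.4 4632
top clamp_a 0.67 [363.9, 216.5, 419.6, 324.6] 392.5 269.1 4946
top clamp_a 0.62 [271.8, 222.1, 289.9, 243.4] 279.6 231.7 343
top nut_a 0.84 [144.9, 188.3, 163.9, 225.9] 155.1 206.8 430
top nut_a 0.72 [395.9, 229.6, 413.3, 269.3] 403.2 246.8 465
top marker 0.59 [272.0, 220.8, 291.4, 243.4] 279.7 231.6 322
```

```bash
python3 - <<'E'
import cv2
a=cv2.imread('pics/top0.png')[150:350,90:450]; cv2.imwrite('pics/topc.png',cv2.resize(a,None,fx=2.2,fy=2.2,interpolation=2))
E
```

```text
(no output)
```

View pics/topc.png

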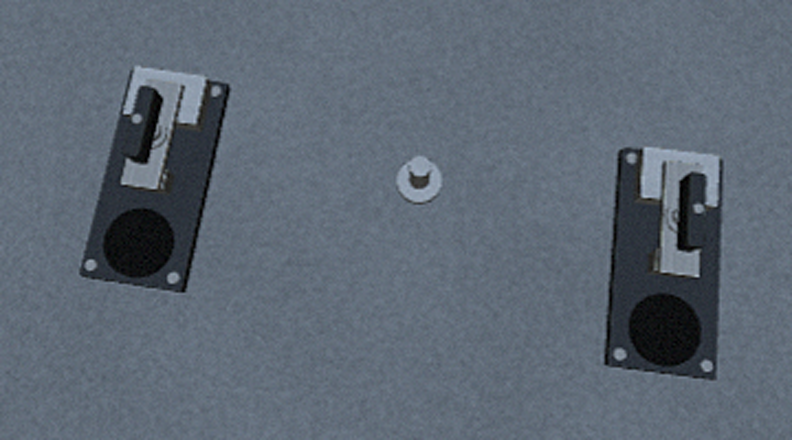

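View pics/scene0.png

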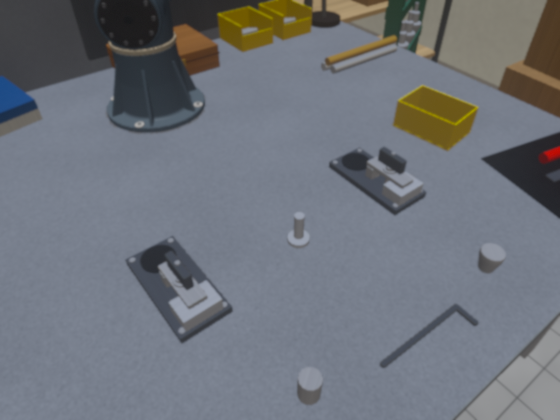

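```bash
cat > fit.py <<'E'
from h import *
from scipy.optimize import minimize
def box(cx,cy,lx,ly,z0,z1): return np.array([[cx+i*lx/2,cy+j*ly/2,z] for i in(-1,1) for j in(-1,1) for z in(z0,z1)])
def cyl(r,z0,z1): a=np.linspace(0,2*np.pi,24,endpoint=False); return np.array([[r*np.cos(t),r*np.sin(t),z] for t in a for z in(z0,z1)])
CL=[box(0,0,.19,.09,0,.015),box(.068,0,.045,.065,.015,.04),box(.03,0,.095,.032,.04,.05),box(.03,0,.06,.014,.058,.088)]
NUT=[box(0,0,.06,.014,.058,.088)]
MK=[cyl(.02,0,.009),cyl(.009,.009,.062)]
def sil(m,parts,p,S=4):
    im=np.zeros((420*S//1,560*S),np.uint8); c,s=np.cos(p[2]),np.sin(p[2]); A=np.array([[c,-s,0],[s,c,0],[0,0,1]])
    for P in parts:
        uv=proj(m,P@A.T+[p[0],p[1],p[3]]); h=cv2.convexHull(((uv+.5)*S*16-8).astype(np.int32)); cv2.fillConvexPoly(im,h,1,8,4)
    return im
def fit(views,parts,p0,free):
    ms=[(m,cv2.resize(k.astype(np.float32),None,fx=4,fy=4,interpolation=1)>.5) for m,k in views]
    p0=np.array(p0,float)
    def full(q): p=p0.copy(); p[free]+=q/100; return p
    def cost(q): return sum(((sil(m,parts,full(q))>0)^k).sum()/k.sum() for m,k in ms)
    n=len(free); sim=np.vstack([np.zeros(n),np.eye(n)*1.5])
    r=minimize(cost,np.zeros(n),method='Nelder-Mead',options=dict(initial_simplex=sim,xatol=.02,fatol=1e-4))
    r=minimize(cost,r.x,method='Nelder-Mead',options=dict(initial_simplex=r.x+sim*.4,xatol=.02,fatol=1e-4))
    return full(r.x),r.fun
E
cat > m1.py <<'E'
from fit import *
det={}
M={c:camera_model(c) for c in('top','scene')}
for c in M:
    read_camera(c)
    for q in('clamp_a','nut_a','marker'): det[c,q]=[d for d in cut_out(c,q) if d['p']>.5]
cen=lambda d:np.argwhere(d['mask']).mean(0)[::-1]
for q,parts,zc in(('clamp_a',CL,.02),('nut_a',NUT,.073),('marker',MK,.02)):
    for d in det['top',q]:
        P=onz(M['top'],cen(d),zc)
        e=[(np.linalg.norm(onz(M['scene'],cen(k),zc)-P),i) for i,k in enumerate(det['scene',q])]
        if not e or min(e)[0]>.06: print(q,'unmatched',P.round(3)); continue
        k=det['scene',q][min(e)[1]]
        yaw=0 if q=='marker' else (-.25 if P[1]>0 else 0)
        fr=[0,1,3] if q=='marker' else [0,1,2,3]
        V=[(M['top'],d['mask']),(M['scene'],k['mask'])]
        for v in (V,V[:1],V[1:]):
            f=fr if v is V else [i for i in fr if i!=3]
            p,c=fit(v,parts,[P[0],P[1],yaw,0],f); print(q,p.round(4),round(c,3))
E
python3 m1.py
```

```text
clamp_a [ 0.5535  0.2344  0.0085 -0.0018] 0.071
clamp_a [0.5523 0.233  0.004  0.    ] 0.027
clamp_a [0.5559 0.2336 0.009  0.    ] 0.031
clamp_a [ 0.5525 -0.2205  0.0317 -0.0021] 0.054
clamp_a [ 0.5514 -0.2204  0.0303  0.    ] 0.027
clamp_a [ 0.555  -0.2203  0.029   0.    ] 0.022
nut_a [ 0.5714 -0.2164  0.0084 -0.0191] 1.1
nut_a [ 0.4881 -0.2323  0.0406  0.    ] 0.889
nut_a [ 0.5876 -0.221  -0.018   0.    ] 0.233
nut_a [ 0.5848  0.2329 -0.0028 -0.001 ] 0.403
nut_a [0.5836 0.232  0.0294 0.    ] 0.19
nut_a [ 0.5861  0.2333 -0.0883  0.    ] 0.182
nut_a [ 0.5819 -0.2196  0.0088 -0.0069] 0.434
nut_a [ 0.5813 -0.2173  0.0091  0.    ] 0.223
nut_a [ 0.586  -0.221  -0.0019  0.    ] 0.237
marker [ 0.5881  0.0029  0.     -0.0032] 0.304
marker [0.5871 0.0025 0.     0.    ] 0.128
marker [0.5891 0.0031 0.     0.    ] 0.187
```

```bash
cat > go.py <<'E'
from h import *
import sys
# usage: go.py x y z yaw : remaining shift in tool cm and turn in deg to bring TCP there, tool x along +-(yaw), y down
def togo(x,y,z,yaw):
    s=read_state(); A=R.from_quat(s['orientation']).as_matrix(); best=None
    for k in(0,np.pi):
        c,sn=np.cos(yaw+k),np.sin(yaw+k); X=np.array([c,sn,0]);Y=np.array([0,0,-1.]);G=np.c_[X,Y,np.cross(X,Y)]
        w=R.from_matrix(A.T@G).as_rotvec(degrees=True)
        if best is None or np.linalg.norm(w)<np.linalg.norm(best): best=w
    d=np.array([x,y,z])-s['tcp_pos']
    print('t',round(s['time'],2),'tcp',s['tcp_pos'].round(4),'open',round(s['opening'],4),'F',s['contact_force'].round(1),'M',s['moment'].round(2))
    print('world d cm',(d*100).round(2),'tool shift cm',(A.T@d*100).round(2),'turn deg',best.round(2),'q',s['joint_positions'].round(2))
if __name__=='__main__': togo(*map(float,sys.argv[1:]))
E
python3 - <<'E'
import rig; print([n for n in dir(rig) if n[0]!='_'], getattr(rig,'finger_overhang',None))
from h import *
print(R.from_quat(read_state()['orientation']).as_matrix().round(3))
E
python3 go.py .584 .2337 .20 .006
```

```text
['IKError', 'camera_model', 'cut_out', 'finger_overhang', 'hand_in', 'read_camera', 'read_state'] 0.019
[[ 0.907  0.     0.421]
 [-0.421  0.     0.907]
 [ 0.    -1.     0.   ]]
t 0.8 tcp [0.2317 0.4988 0.2503] open 0.085 F [0.  0.1 0.6] M [ 0.04  0.02 -0.03]
world d cm [ 35.23 -26.51  -5.03] tool shift cm [43.12  5.03 -9.2 ] turn deg [ -0.   -25.26   0.  ] q [ 1.05  0.35  1.65  0.    1.14 -0.08]
```

carry_out --increments "8.5 4 0 -0.8 0 -8.4 0; 8.5 4 0 -0.8 0 -8.4 0; 8.5 4 0 -0.8 0 -8.4 0; 8.5 4 0 -2 0 0 0; 8.5 4 0 -2 0 0 0; 8.5 4 0 -2 0 0 0"

```text
time: 1.4
tcp_pos: [0.4636, 0.3827, 0.2508]
orientation: [-0.706, -0.008, 0.008, 0.708]
contact_force: [-0.1, 0.6, 0.3]
opening: 0.0851
```

```bash
python3 go.py .584 .2337 .20 .006
```

```text
t 1.4 tcp [0.4636 0.3827 0.2508] open 0.0851 F [-0.1  0.6  0.3] M [ 0.03  0.01 -0.05]
world d cm [ 12.04 -14.9   -5.08] tool shift cm [ 11.68   5.06 -15.19] turn deg [-0.09  1.02  0.01] q [ 0.61  0.44  1.51  0.    1.18 -0.98]
```

carry_out --increments "8.5 3 1.2 -3.8 0 1 0; 8.5 3 1.2 -3.8 0 0 0; 8.5 3 1.2 -3.8 0 0 0; 8.5 2.6 1.2 -3.7 0 0 0; 8.5 0 0 0 0 0 0"

```text
time: 1.9
tcp_pos: [0.5869, 0.2276, 0.2018]
orientation: [-0.706, -0.002, -0.0, 0.708]
contact_force: [0.6, 0.1, 0.0]
opening: 0.085
```

```bash
python3 go.py .584 .2337 .076 .006; cat > w.py <<'E'
from fit import *
import sys
n=sys.argv[1]; m=camera_model('wrist'); im=read_camera('wrist'); cv2.imwrite(f'pics/w{n}.png',im)
top=camera_model('top')
for q,parts,z in(('clamp_a',CL,.02),('nut_a',NUT,.073),('marker',MK,.03)):
    for d in cut_out('wrist',q):
        if d['p']<.4: continue
        c=np.argwhere(d['mask']).mean(0)[::-1]; P=onz(m,c,z); ed=d['bbox'][0]<2 or d['bbox'][1]<2 or d['bbox'][2]>557 or d['bbox'][3]>417
        print(q,round(d['p'],2),np.round(d['bbox']),P.round(3),'EDGE' if ed else '')
        if not ed: p,e=fit([(m,d['mask'])],parts,[P[0],P[1],0,0],[0,1] if q=='marker' else [0,1,2]); print('  fit',p.round(4),round(e,3))
E
python3 w.py 1
```

```text
t 1.9 tcp [0.5869 0.2276 0.2018] open 0.085 F [0.6 0.1 0. ] M [0.03 0.04 0.01]
world d cm [ -0.29   0.61 -12.58] tool shift cm [-0.32 12.58  0.58] turn deg [-0.15 -0.23  0.16] q [ 0.3   0.54  1.48  0.    1.11 -1.28]
clamp_a 0.62 [240.  64. 334. 255.] [0.546 0.231 0.02 ] 
  fit [0.555  0.231  0.0039 0.    ] 0.029
nut_a 0.67 [273. 165. 304. 244.] [0.583 0.231 0.073] 
  fit [0.5835 0.231  0.0121 0.    ] 0.2
marker 0.78 [ 28. 172. 100. 217.] [0.586 0.007 0.03 ] 
  fit [0.5883 0.0013 0.     0.    ] 0.038
```

View pics/w1.png

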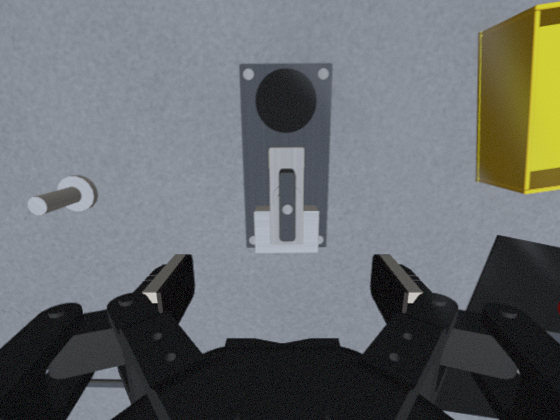

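carry_out --increments "8.5 -0.3 4 0.45 0 0 0; 8.5 0 3.5 0 0 0 0; 8.5 0 3 0 0 0 0; 8.5 0 1.6 0 0 0 0; 8.5 0 0 0 0 0 0"

```text
time: 2.6
tcp_pos: [0.5803, 0.2462, 0.0836]
orientation: [-0.704, -0.01, 0.002, 0.71]
contact_force: [-0.4, 0.5, 0.8]
opening: 0.0852
```

```bash
python3 go.py .584 .2325 .076 .004
```

```text
t 2.6 tcp [0.5803 0.2462 0.0836] open 0.0852 F [-0.4  0.5  0.8] M [-0.04  0.04  0.01]
world d cm [ 0.37 -1.37 -0.76] tool shift cm [ 0.33  0.75 -1.39] turn deg [-0.43  0.74  0.68] q [ 0.33  0.69  1.56  0.    0.88 -1.26]
```

carry_out --increments "8.5 0.3 0.5 -1.35 -0.4 0.7 0.7; 8.5 0 0 0 0 0 0; 8.5 0 0 0 0 0 0"

```text
time: 2.9
tcp_pos: [0.5843, 0.2339, 0.0813]
orientation: [-0.707, -0.003, 0.001, 0.707]
contact_force: [0.2, 0.3, -0.8]
opening: 0.0853
```

```bash
python3 go.py .584 .2325 .076 .004
```

```text
t 2.9 tcp [0.5843 0.2339 0.0813] open 0.0853 F [ 0.2  0.3 -0.8] M [ 0.   -0.    0.05]
world d cm [-0.03 -0.14 -0.53] tool shift cm [-0.03  0.53 -0.15] turn deg [-0.06  0.14  0.12] q [ 0.31  0.69  1.55  0.    0.89 -1.27]
```

carry_out --increments "8.5 0 0.5 -0.15 0 0 0; 8.5 0 0 0 0 0 0; 1.4 0 0 0 0 0 0; 1.4 0 0 0 0 0 0; 1.2 0 0 0 0 0 0; 1.2 0 0 0 0 0 0; 1.2 0 0 0 0 0 0; 1.2 0 0 0 0 0 0; 1.2 0 0 0 0 0 0; 1.2 0 0 0 0 0 0" --newtons 60

```text
time: 3.9
tcp_pos: [0.5853, 0.2315, 0.0784]
orientation: [-0.707, -0.004, 0.0, 0.707]
contact_force: [-1.3, -1.6, 0.5]
opening: 0.0133
```

```bash
python3 go.py .584 .2325 .076 .004
```

```text
t 3.9 tcp [0.5853 0.2315 0.0784] open 0.0133 F [-1.3 -1.6  0.5] M [-0.02  0.03  0.06]
world d cm [-0.13  0.1  -0.24] tool shift cm [-0.13  0.24  0.1 ] turn deg [-0.03  0.14  0.29] q [ 0.3   0.7   1.56 -0.    0.88 -1.27]
```

carry_out --increments "1.2 0 0 0 0 2 0; 1.2 0 0 0 0 2 0; 1.2 0 0 0 0 0 0"

```text
time: 4.2
tcp_pos: [0.5853, 0.2315, 0.0785]
orientation: [0.708, -0.018, 0.022, -0.706]
contact_force: [-0.8, -1.4, 0.7]
opening: 0.0131
```

```bash
python3 go.py .584 .2325 .076 .004
```

```text
t 4.2 tcp [0.5853 0.2315 0.0785] open 0.0131 F [-0.8 -1.4  0.7] M [-0.06 -0.04  2.08]
world d cm [-0.13  0.1  -0.25] tool shift cm [-0.14  0.25  0.09] turn deg [ 0.11 -3.46  0.35] q [ 0.3   0.7   1.56 -0.    0.88 -1.21]
```

Left nut resists (2.1 N m after 3°): it is the tight one. Backing off and going to the other.

carry_out --increments "1.2 0 0 0 0 -3.4 0; 8.5 0 0 0 0 0 0; 8.5 0 0 0 0 0 0; 8.5 0 0 0 0 0 0; 8.5 0 0 0 0 0 0; 8.5 0 0 0 0 0 0; 8.5 0 -4 0 0 0 0; 8.5 0 -4 0 0 0 0; 8.5 0 -4 0 0 0 0; 8.5 0 0 0 0 0 0"

```text
time: 5.2
tcp_pos: [0.5841, 0.2319, 0.2012]
orientation: [0.708, 0.001, 0.001, -0.707]
contact_force: [0.2, 0.6, 0.1]
opening: 0.0848
```

```bash
python3 go.py .5835 -.2197 .2 .03
```

```text
t 5.2 tcp [0.5841 0.2319 0.2012] open 0.0848 F [0.2 0.6 0.1] M [-0.01 -0.01 -0.  ]
world d cm [ -0.06 -45.16  -0.12] tool shift cm [-3.000e-02  2.000e-01 -4.516e+01] turn deg [ 0.1  -1.75  0.17] q [ 0.3   0.54  1.49 -0.    1.11 -1.26]
```

carry_out --increments "8.5 0 0 -4.5 0 0 0; 8.5 0 0 -4.5 0 0 0; 8.5 0 0 -4.5 0 0 0; 8.5 0 0 -4.5 0 0 0; 8.5 0 0 -4.5 0 0 0; 8.5 0 0 -4.5 0 0 0; 8.5 0 0 -4.5 0 0 0; 8.5 0 0 -4.5 0 0 0; 8.5 0 0 -4 0 0 0; 8.5 0 0 -3 0 0 0"

```text
time: 6.2
tcp_pos: [0.5826, -0.2102, 0.1991]
orientation: [-0.707, -0.002, -0.001, 0.707]
contact_force: [0.6, 0.9, -0.9]
opening: 0.0852
```

carry_out --increments "8.5 0 0 0 0 0 0; 8.5 0 0 0 0 0 0"

```text
time: 6.4
tcp_pos: [0.5818, -0.2139, 0.1978]
orientation: [-0.707, -0.0, -0.003, 0.707]
contact_force: [-0.5, 0.6, -0.1]
opening: 0.0851
```

```bash
python3 go.py .5835 -.2197 .2 .03; python3 w.py 2
```

```text
t 6.4 tcp [ 0.5818 -0.2139  0.1978] open 0.0851 F [-0.5  0.6 -0.1] M [-0.01 -0.02 -0.02]
world d cm [ 0.17 -0.58  0.22] tool shift cm [ 0.17 -0.22 -0.57] turn deg [-0.05 -1.91  0.23] q [-0.43  0.53  1.51  0.    1.09 -2.  ]
clamp_a 0.74 [224.  65. 320. 258.] [ 0.545 -0.221  0.02 ] 
  fit [ 0.5541 -0.2207  0.0288  0.    ] 0.024
nut_a 0.55 [260. 173. 292. 247.] [ 0.583 -0.22   0.073] 
  fit [ 0.5837 -0.2197  0.0283  0.    ] 0.212
marker 0.72 [456. 177. 527. 221.] [ 0.587 -0.006  0.03 ] 
  fit [ 5.887e-01 -5.000e-04  0.000e+00  0.000e+00] 0.064
```

carry_out --increments "8.5 0.2 3 -0.6 0 -1.9 0; 8.5 0 3 0 0 0 0; 8.5 0 3 0 0 0 0; 8.5 0 1.5 0 0 0 0; 8.5 0 0 0 0 0 0; 8.5 0 0 0 0 0 0"

```text
time: 7.2
tcp_pos: [0.5875, -0.2141, 0.0929]
orientation: [0.707, 0.017, -0.011, -0.707]
contact_force: [-0.1, -0.2, -0.8]
opening: 0.0849
```

```bash
python3 go.py .5837 -.2197 .077 .029
```

```text
t 7.2 tcp [ 0.5875 -0.2141  0.0929] open 0.0849 F [-0.1 -0.2 -0.8] M [ 0.03 -0.02 -0.01]
world d cm [-0.38 -0.56 -1.59] tool shift cm [-0.42  1.59 -0.54] turn deg [0.07 0.64 0.52] q [-0.43  0.67  1.57  0.    0.9  -2.04]
```

carry_out --increments "8.5 -0.4 1.3 -0.5 0 0.6 0.5; 8.5 0 0 0 0 0 0; 8.5 0 0 0 0 0 0"

```text
time: 7.5
tcp_pos: [0.585, -0.22, 0.0819]
orientation: [0.708, 0.012, -0.009, -0.706]
contact_force: [0.8, -0.8, 0.3]
opening: 0.0855
```

```bash
python3 go.py .5837 -.2197 .077 .029
```

```text
t 7.5 tcp [ 0.585  -0.22    0.0819] open 0.0855 F [ 0.8 -0.8  0.3] M [-0.01  0.02  0.03]
world d cm [-0.13  0.03 -0.49] tool shift cm [-0.13  0.49  0.04] turn deg [0.19 0.01 0.21] q [-0.43  0.69  1.57 -0.    0.88 -2.03]
```

carry_out --increments "8.5 -0.1 0.5 0 0 0 0; 8.5 0 0 0 0 0 0; 1.2 0 0 0 0 0 0; 1.2 0 0 0 0 0 0; 1.2 0 0 0 0 0 0; 1.2 0 0 0 0 0 0; 1.2 0 0 0 0 0 0; 1.2 0 0 0 0 0 0; 1.2 0 0 0 0 2 0; 1.2 0 0 0 0 2 0" --newtons 60

```text
time: 8.5
tcp_pos: [0.5844, -0.2198, 0.0781]
orientation: [0.708, -0.013, 0.017, -0.706]
contact_force: [-0.3, -0.0, -0.0]
opening: 0.0133
```

```bash
python3 go.py .5837 -.2197 .077 .029
```

```text
t 8.5 tcp [ 0.5844 -0.2198  0.0781] open 0.0133 F [-0.3 -0.  -0. ] M [-0.02  0.02  0.12]
world d cm [-0.07  0.01 -0.11] tool shift cm [-0.07  0.11  0.01] turn deg [ 0.19 -4.06  0.3 ] q [-0.43  0.69  1.57 -0.    0.87 -1.96]
```

Only 0.12 N m: this one is loose. Turning on to ~30°.

carry_out --increments "1.2 0 0 0 0 6 0; 1.2 0 0 0 0 6 0; 1.2 0 0 0 0 6 0; 1.2 0 0 0 0 6 0; 1.2 0 0 0 0 2 0; 1.2 0 0 0 0 0 0; 1.2 0 0 0 0 0 0"

```text
time: 9.2
tcp_pos: [0.5843, -0.2202, 0.0781]
orientation: [0.685, -0.177, 0.181, -0.683]
contact_force: [-0.5, 0.9, 0.4]
opening: 0.0131
```

```bash
python3 go.py .5837 -.2197 .077 .029
```

```text
t 9.2 tcp [ 0.5843 -0.2202  0.0781] open 0.0131 F [-0.5  0.9  0.4] M [ 0.02  0.02 -0.08]
world d cm [-0.06  0.05 -0.11] tool shift cm [-0.08  0.11  0.02] turn deg [  0.19 -31.04   0.33] q [-0.43  0.69  1.57 -0.    0.87 -1.49]
```

carry_out --increments "8.5 0 0 0 0 0 0; 8.5 0 0 0 0 0 0; 8.5 0 0 0 0 0 0; 8.5 0 0 0 0 0 0; 8.5 0 0 0 0 0 0; 8.5 0 -4 0 0 0 0; 8.5 0 -4 0 0 0 0; 8.5 0 -4 0 0 0 0; 8.5 0 0 0 0 0 0; 8.5 0 0 0 0 0 0"

```text
time: 10.2
tcp_pos: [0.5831, -0.2197, 0.2013]
orientation: [0.685, -0.177, 0.18, -0.683]
contact_force: [1.1, 0.6, -1.2]
opening: 0.0849
```

carry_out --increments "8.5 0 0 0 0 -8 0; 8.5 0 0 0 0 -8 0; 8.5 0 0 0 0 -8 0; 8.5 0 0 0 0 -7 0; 8.5 0 0 0 0 0 0"

```text
time: 10.7
tcp_pos: [0.5817, -0.2191, 0.1963]
orientation: [0.707, 0.017, -0.019, -0.706]
contact_force: [-0.1, -0.0, -0.5]
opening: 0.0851
```

```bash
python3 go.py .588 .002 .2 .029; python3 w.py 3
```

```text
t 10.7 tcp [ 0.5817 -0.2191  0.1963] open 0.0851 F [-0.1 -0.  -0.5] M [0.03 0.03 0.04]
world d cm [ 0.63 22.11  0.37] tool shift cm [ 1.77 -0.4  22.05] turn deg [ 0.06  1.28 -0.17] q [-0.43  0.54  1.51 -0.    1.1  -2.06]
clamp_a 0.96 [235.  66. 331. 260.] [ 0.545 -0.221  0.02 ] 
  fit [ 0.5536 -0.2208  0.0315  0.    ] 0.018
nut_a 0.8 [258. 178. 307. 245.] [ 0.582 -0.221  0.073] 
  fit [ 0.5826 -0.2205 -0.5064  0.    ] 0.191
marker 0.8 [462. 192. 533. 235.] [ 0.587 -0.006  0.03 ] 
  fit [ 5.887e-01 -2.000e-04  0.000e+00  0.000e+00] 0.042
```

View pics/w3.png

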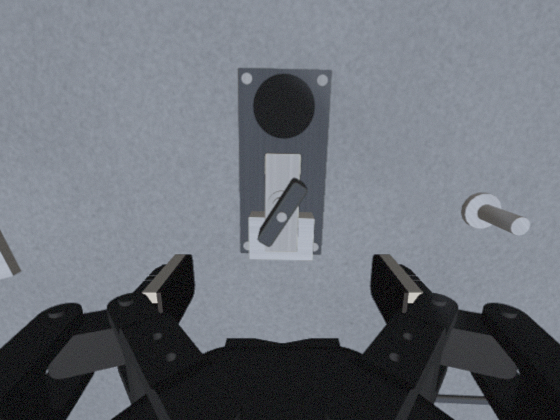

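The nut bar (283,213) shows turned ~0.53 rad clockwise; marker stands at (495,212). On to the marker.

carry_out --increments "8.5 0.3 0 4.5 0 1 0; 8.5 0.3 0 4.5 0 0 0; 8.5 0.3 0 4.5 0 0 0; 8.5 0.3 0 4.5 0 0 0; 8.5 0.3 0 3 0 0 0; 8.5 0 0 0 0 0 0; 8.5 0 0 0 0 0 0"

```text
time: 11.6
tcp_pos: [0.5914, -0.0025, 0.1961]
orientation: [0.708, 0.004, -0.004, -0.706]
contact_force: [0.0, -1.1, -0.7]
opening: 0.0847
```

```bash
python3 go.py .588 .001 .042 .029; python3 w.py 4
```

```text
t 11.6 tcp [ 0.5914 -0.0025  0.1961] open 0.0847 F [ 0.  -1.1 -0.7] M [ 0.01 -0.02  0.05]
world d cm [ -0.34   0.35 -15.41] tool shift cm [-0.33 15.41  0.38] turn deg [ 0.12 -1.05 -0.03] q [-0.08  0.48  1.59 -0.    1.06 -1.66]
clamp_a 0.9 [  2.  53. 133. 249.] [ 0.55  -0.219  0.02 ] EDGE
clamp_a 0.8 [446.  62. 560. 256.] [0.552 0.224 0.02 ] EDGE
nut_a 0.77 [519. 163. 560. 240.] [0.585 0.221 0.073] EDGE
nut_a 0.63 [  0. 164.  69. 232.] [ 0.583 -0.218  0.073] EDGE
marker 0.72 [268. 172. 304. 212.] [0.584 0.    0.03 ] 
  fit [0.5889 0.0006 0.     0.    ] 0.078
```

carry_out --increments "8.5 -0.3 3 0.4 0 -1 0; 8.5 0 3 0 0 0 0; 8.5 0 3 0 0 0 0; 8.5 0 3 0 0 0 0; 8.5 0 0 0 0 0 0; 8.5 0 0 0 0 0 0"

```text
time: 12.4
tcp_pos: [0.59, -0.0063, 0.0743]
orientation: [0.708, 0.008, -0.005, -0.706]
contact_force: [0.1, -0.1, 0.8]
opening: 0.0854
```

```bash
python3 go.py .5887 .001 .042 .029
```

```text
t 12.4 tcp [ 0.59   -0.0063  0.0743] open 0.0854 F [ 0.1 -0.1  0.8] M [0.   0.02 0.  ]
world d cm [-0.13  0.73 -3.23] tool shift cm [-0.13  3.23  0.74] turn deg [ 0.17 -0.64  0.21] q [-0.09  0.65  1.67 -0.    0.82 -1.67]
```

carry_out --increments "8.5 -0.1 0 0.7 0 0 0; 8.5 0 2 0 0 0 0; 8.5 0 0.8 0 0 0 0; 8.5 0 0 0 0 0 0; 8.5 0 0 0 0 0 0"

```text
time: 12.9
tcp_pos: [0.5924, 0.0008, 0.0527]
orientation: [0.708, 0.01, -0.001, -0.706]
contact_force: [0.3, 0.1, -0.1]
opening: 0.0852
```

```bash
python3 go.py .5887 .001 .042 .029
```

```text
t 12.9 tcp [0.5924 0.0008 0.0527] open 0.0852 F [ 0.3  0.1 -0.1] M [-0.03  0.03  0.06]
world d cm [-0.37  0.02 -1.07] tool shift cm [-0.39  1.06  0.03] turn deg [ 0.22 -0.73  0.76] q [-0.08  0.68  1.68 -0.    0.77 -1.66]
```

carry_out --increments "8.5 -0.4 0.6 0 0.2 -0.7 0.7; 8.5 0 0.3 0 0 0 0; 8.5 0 0 0 0 0 0; 8.5 0 0 0 0 0 0"

```text
time: 13.3
tcp_pos: [0.589, 0.0008, 0.0448]
orientation: [0.707, 0.011, -0.01, -0.707]
contact_force: [-0.8, 0.8, 0.2]
opening: 0.0853
```

```bash
python3 go.py .5887 .001 .042 .029
```

```text
t 13.3 tcp [0.589  0.0008 0.0448] open 0.0853 F [-0.8  0.8  0.2] M [0.04 0.   0.  ]
world d cm [-0.03  0.02 -0.28] tool shift cm [-0.03  0.28  0.03] turn deg [0.01 0.04 0.14] q [-0.08  0.69  1.68  0.    0.77 -1.68]
```

carry_out --increments "4 0 0.2 0 0 0 0; 4 0 0 0 0 0 0; 4 0 0 0 0 0 0; 1.5 0 0 0 0 0 0; 1.5 0 0 0 0 0 0; 1.5 0 0 0 0 0 0; 1.5 0 0 0 0 0 0; 1.5 0 0 0 0 0 0; 1.5 0 0 0 0 0 0" --newtons 40

```text
time: 14.2
tcp_pos: [0.5892, 0.0007, 0.0429]
orientation: [0.707, 0.011, -0.009, -0.707]
contact_force: [1.1, 0.9, -0.1]
opening: 0.0164
```

```bash
python3 go.py .5887 .001 .16 .03
```

```text
t 14.2 tcp [0.5892 0.0007 0.0429] open 0.0164 F [ 1.1  0.9 -0.1] M [ 0.01  0.02 -0.04]
world d cm [-0.05  0.03 11.71] tool shift cm [ -0.02 -11.71   0.02] turn deg [ 0.02 -0.03  0.15] q [-0.08  0.7   1.68 -0.    0.76 -1.68]
```

carry_out --increments "1.5 0 -3 0 0 0 0; 1.5 0 -3 0 0 0 0; 1.5 0 -3 0 0 0 0; 1.5 -2 -1 -4 0 0 0; 1.5 -2 0 -4 0 0 0; 1.5 -2 0 -4 0 0 0; 1.5 -2 0 -4 0 0 0; 1.5 -1 0 -4 0 0 0; 1.5 0 0 0 0 0 0; 1.5 0 0 0 0 0 0"

```text
time: 15.2
tcp_pos: [0.5016, -0.2085, 0.1469]
orientation: [0.708, 0.012, -0.01, -0.706]
contact_force: [0.7, 0.5, -1.0]
opening: 0.016
```

```bash
python3 go.py .494 -.2224 .1 .03
```

```text
t 15.2 tcp [ 0.5016 -0.2085  0.1469] open 0.016 F [ 0.7  0.5 -1. ] M [ 0.05  0.05 -0.02]
world d cm [-0.76 -1.39 -4.69] tool shift cm [-0.82  4.69 -1.36] turn deg [0.09 0.1  0.2 ] q [-0.48  0.47  1.76  0.    0.91 -2.08]
```

carry_out --increments "1.5 -0.8 2 -1.3 0 0 0; 1.5 0 2 0 0 0 0; 1.5 0 0 0 0 0 0; 1.5 0 0 0 0 0 0"

```text
time: 15.6
tcp_pos: [0.4955, -0.2196, 0.1067]
orientation: [0.708, 0.014, -0.011, -0.706]
contact_force: [0.5, -0.4, -1.7]
opening: 0.0164
```

```bash
python3 go.py .494 -.2224 .0625 .03; python3 - <<'E'
from fit import *
s=read_state()['tcp_pos']
V=[]
for c in('scene','wrist','top'):
    m=camera_model(c); im=read_camera(c)
    if c!='top': cv2.imwrite(f'pics/{c}5.png',im)
    for d in cut_out(c,'marker')[:2]:
        print(c,round(d['p'],2),np.round(d['bbox']),d['mask'].sum(), 'expected',np.round(proj(m,[[s[0],s[1],s[2]-.0429],[s[0],s[1],s[2]-.034]]).ravel()))
a=cv2.imread('pics/scene5.png')[200:360,80:280]; cv2.imwrite('pics/s5.png',np.hstack([cv2.resize(a,(400,320)),cv2.resize(cv2.imread('pics/wrist5.png'),(400,300))[:320]if 0 else cv2.copyMakeBorder(cv2.resize(cv2.imread('pics/wrist5.png'),(400,300)),0,20,0,0,0)]))
E
```

```text
t 15.6 tcp [ 0.4955 -0.2196  0.1067] open 0.0164 F [ 0.5 -0.4 -1.7] M [ 0.01  0.02 -0.01]
world d cm [-0.15 -0.28 -4.42] tool shift cm [-0.18  4.42 -0.27] turn deg [0.11 0.28 0.26] q [-0.5   0.53  1.79  0.    0.82 -2.11]
scene 0.72 [143. 206. 166. 246.] 572 expected [154. 238. 153. 234.]
wrist 0.95 [251. 210. 315. 320.] 4433 expected [283. 243. 283. 249.]
top 0.39 [390. 300. 400. 310.] 69 expected [399. 296. 400. 295.]
```

View pics/s5.png

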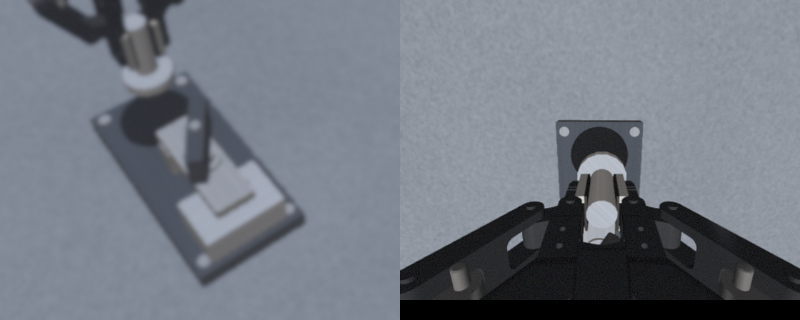

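The marker hangs upright in the fingers above the pad. Lowering.

carry_out --increments "1.5 -0.2 1.5 -0.3 0 0.2 0.2; 1.5 0 1.5 0 0 0 0; 1.5 0 0.5 0 0 0 0; 1.5 0 0 0 0 0 0; 1.5 0 0 0 0 0 0"

```text
time: 16.4
tcp_pos: [0.4934, -0.224, 0.0695]
orientation: [0.708, 0.011, -0.01, -0.706]
contact_force: [-0.1, -0.6, 0.1]
opening: 0.0164
```

```bash
python3 go.py .494 -.2224 .0612 .03
```

```text
t 16.4 tcp [ 0.4934 -0.224   0.0695] open 0.0164 F [-0.1 -0.6  0.1] M [ 0.02 -0.02 -0.  ]
world d cm [ 0.06  0.16 -0.83] tool shift cm [0.06 0.83 0.16] turn deg [ 0.17 -0.    0.12] q [-0.51  0.59  1.8  -0.    0.75 -2.11]
```

carry_out --increments "1.5 0 0.4 0.15 0.1 0 0.1; 1.5 0 0.2 0 0 0 0; 1.5 0 0.1 0 0 0 0; 1.5 0 0 0 0 0 0; 1.5 0 0 0 0 0 0"

```text
time: 16.9
tcp_pos: [0.4939, -0.2227, 0.063]
orientation: [0.708, 0.011, -0.01, -0.706]
contact_force: [-0.5, -0.4, -0.2]
opening: 0.0163
```

```bash
python3 go.py .494 -.2224 .0609 .03
```

```text
t 16.9 tcp [ 0.4939 -0.2227  0.063 ] open 0.0163 F [-0.5 -0.4 -0.2] M [ 0.02 -0.03  0.01]
world d cm [ 0.01  0.03 -0.21] tool shift cm [0.01 0.21 0.03] turn deg [ 0.12 -0.    0.1 ] q [-0.51  0.6   1.8  -0.    0.73 -2.11]
```

carry_out --increments "1.5 0 0.15 0 0 0 0; 1.5 0 0.05 0 0 0 0; 1.5 0 0.05 0 0 0 0; 1.5 0 0 0 0 0 0"

```text
time: 17.3
tcp_pos: [0.4942, -0.2228, 0.061]
orientation: [0.708, 0.011, -0.01, -0.706]
contact_force: [0.0, 0.2, -0.7]
opening: 0.0163
```

```bash
python3 go.py .494 -.2224 .0609 .03
```

```text
t 17.3 tcp [ 0.4942 -0.2228  0.061 ] open 0.0163 F [ 0.   0.2 -0.7] M [-0.01 -0.02  0.06]
world d cm [-0.02  0.04 -0.01] tool shift cm [-0.02  0.01  0.05] turn deg [0.14 0.   0.14] q [-0.51  0.6   1.81 -0.    0.73 -2.11]
```

carry_out --increments "1.5 0 0.1 0 0 0 0; 1.5 0 0 0 0 0 0"

```text
time: 17.5
tcp_pos: [0.4944, -0.223, 0.0611]
orientation: [0.708, 0.012, -0.01, -0.706]
contact_force: [0.1, 0.1, -0.4]
opening: 0.0162
```

carry_out --increments "1.5 0 0.15 0 0 0 0; 1.5 0 0.1 0 0 0 0; 1.5 0 0 0 0 0 0"

```text
time: 17.8
tcp_pos: [0.4947, -0.2231, 0.0611]
orientation: [0.708, 0.012, -0.009, -0.706]
contact_force: [-0.3, 0.1, -0.5]
opening: 0.0166
```

It no longer goes below 0.061, the height expected for the foot on the pad. Releasing.

carry_out --increments "3 0 0 0 0 0 0; 3 0 0 0 0 0 0; 5 0 0 0 0 0 0; 5 0 0 0 0 0 0; 5 0 0 0 0 0 0; 5 0 -1.5 0 0 0 0; 5 0 -3 0 0 0 0; 5 0 -4 0 0 0 0; 5 0 -3 0 0 0 0; 5 0 0 0 0 0 0"

```text
time: 18.8
tcp_pos: [0.4941, -0.2227, 0.183]
orientation: [0.708, 0.012, -0.01, -0.706]
contact_force: [-0.4, -0.2, -0.7]
opening: 0.0499
```

carry_out --increments "5 -3 -2 0 0 0 0; 5 -2 0 0 0 0 0; 5 0 0 0 0 0 0"

```text
time: 19.1
tcp_pos: [0.4427, -0.2238, 0.2052]
orientation: [0.708, 0.013, -0.009, -0.706]
contact_force: [1.3, 0.1, 0.3]
opening: 0.0501
```

```bash
python3 go.py .494 -.2224 .0609 .03; python3 - <<'E'
from fit import *
V=[]
for c in('scene','wrist'):
    m=camera_model(c); im=read_camera(c); cv2.imwrite(f'pics/{c}6.png',im)
    for d in cut_out(c,'marker')[:1]:
        P=onz(m,np.argwhere(d['mask']).mean(0)[::-1],.04); p,e=fit([(m,d['mask'])],MK,[P[0],P[1],0,.018],[0,1]); print(c,round(d['p'],2),np.round(d['bbox']),p.round(4),round(e,3)); V.append((m,d['mask']))
p,e=fit(V,MK,[.494,-.2225,0,.018],[0,1,3]); th=.03; d=p[:2]-[.5537,-.2206]
print('both',p.round(4),round(e,3),'station xy',(d@[np.cos(th),np.sin(th)]).round(4),(d@[-np.sin(th),np.cos(th)]).round(4))
a=cv2.imread('pics/scene6.png')[200:360,80:280]; cv2.imwrite('pics/s6.png',np.hstack([cv2.resize(a,(375,300)),cv2.resize(cv2.imread('pics/wrist6.png'),(400,300))]))
E
```

```text
t 19.1 tcp [ 0.4427 -0.2238  0.2052] open 0.0501 F [1.3 0.1 0.3] M [-0.04 -0.06 -0.03]
world d cm [  5.13   0.14 -14.43] tool shift cm [ 5.06 14.46  0.05] turn deg [0.24 0.05 0.28] q [-0.56  0.31  1.84 -0.    0.99 -2.16]
scene 0.6 [143. 230. 170. 265.] [ 0.4957 -0.2233  0.      0.018 ] 0.121
wrist 0.57 [266. 217. 301. 267.] [ 0.4948 -0.2234  0.      0.018 ] 0.077
both [ 0.4951 -0.2233  0.      0.0169] 0.192 station xy -0.0586 -0.001
```

View pics/s6.png

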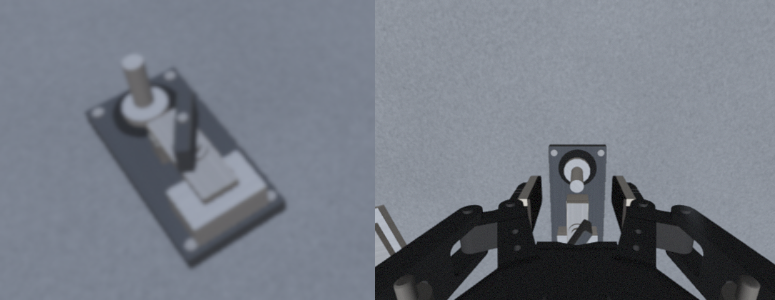

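The marker stands upright in the middle of the pad, the nut bar is turned, and the gripper is clear of everything.

```bash
python3 -c "from rig import *; print(hand_in())"
```

```text
the job is handed in; nothing more can be done
None
```

The job is done and handed in at about 19 s. The loose nut was on the right-hand station (y ≈ -0.22 m).

- **Finding the nut:** The left nut (y ≈ +0.23 m) held at about 2.1 N m after roughly 3°, so I backed off and left it. The right nut turned at about 0.1 N m. I turned it on by about 31°, and the wrist camera confirmed about 0.53 rad.
- **Placing the marker:** I stood the marker on that station's pad and let go.
- **Last checks:** Fits from two views put the marker at station x = -58.6 mm, y = -1 mm, z ≈ 17 mm. The target is -60, 0 and 18 mm. The picture shows it upright, and the gripper is open, well above and clear of everything.
- **What disagreed:**
  - The cameras differed by 1–3 mm, mostly in x on the scene camera and in y on the left station.
  - The force reading showed no clear contact when the marker was set down. I judged contact from the tool stopping at the expected height of 61 mm.

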